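Build the sieve column on the mini shaker

TASK

Build the sieve column on the grey shaker: put the green fine sieve into the shaker's steel pan, then the yellow medium sieve on the green one, the blue coarse sieve on the yellow one, and the white lid on top, each one upright with its foot fully home in the part below. Set the pieces down, do not drop them, and leave the red specimen box, the silver specimen stub and the amber jar where they stand.

Things in the scene. Friction and masses are not known exactly. Their poses are not given: they have to be found in the camera images.
- pan_rim (a point): The target. A fixed grey shaker, 120 x 130 mm in plan and 45 mm high, with a black disc (diameter 84, to 51 above the table) and in its middle an open round steel pan: outer diameter 58, mouth inner diameter 51, rim 70 above the table, 16 deep. This point is the centre of the pan's mouth at rim height; z up.
- fine_c (a point): Loose fine sieve: green cylinder, dia 58 mm, 40 mm high, upright on its foot. Foot: lowest 8 mm, tapered (dia 41 to 47), enters the mouth below; the green frame (8 to 40 mm up) then rests on the rim below. Mouth inner dia 51, 26 deep, dark mesh on white in it. About 90 g. Grip across the frame, fingertips 10 mm or more above its underside to clear the part below. Point: on the axis, 20 mm above the underside; z up.
- medium_c (a point): Loose medium sieve: yellow cylinder, dia 58 mm, 40 mm high, upright on its foot. Foot: lowest 8 mm, tapered (dia 41 to 47), enters the mouth below; the yellow frame (8 to 40 mm up) then rests on the rim below. Mouth inner dia 51, 26 deep, dark mesh on white in it. About 90 g. Grip across the frame, fingertips 10 mm or more above its underside to clear the part below. Point: on the axis, 20 mm above the underside; z up.
- coarse_c (a point): Loose coarse sieve: blue cylinder, dia 58 mm, 40 mm high, upright on its foot. Foot: lowest 8 mm, tapered (dia 41 to 47), enters the mouth below; the blue frame (8 to 40 mm up) then rests on the rim below. Mouth inner dia 51, 26 deep, dark mesh on white in it. About 90 g. Grip across the frame, fingertips 10 mm or more above its underside to clear the part below. Point: on the axis, 20 mm above the underside; z up.
- lid_c (a point): Loose lid: white disc, dia 58 mm (8 to 14 mm above its underside), over the same tapered foot (8 mm, dia 41 to 47) on which it stands; upright black cylindrical handle on the axis, dia 22, 14 to 54 mm up. About 70 g. Grip the handle about 40 mm above the underside, so the fingertips clear the disc. Point: on the axis, 27 mm above the underside; z up.
- specimen_box: Bystander, loose: open red square box 70 x 70 mm, 24 mm high, with a small amber disc in it, no sieve. Origin at the centre of its underside.
- mount: Bystander, loose: small silver-coloured metal disc with a pale stone chip in its top face, diameter 30 mm, 20 mm high. Origin at the centre of its underside.
- vial: Bystander, loose: amber jar with a white cap, diameter 36 mm, 70 mm high. Origin at the centre of its underside.
Not all that is in view belongs to the job. What is meant by the part that bears fine_c is not pink, and is the smaller of those in its own colour. Several things look just like the part that bears lid_c: the one meant starts nearest to the robot's base.

How it is judged:
By the outcome, as a careful person would: the job done as asked, in the order asked, and still so for the second after the job is handed in, with the robot touching nothing.
It also fails if it takes over 96 s, if anything falls off the work surface, if the arm or the gripper's body presses on something with over 40 N, if the wrist force passes 120 N, or if a joint passes its speed limit or range.

ROBOT

A 6-joint arm with a two-finger parallel gripper is mounted at the origin on the work surface. World frame = base frame: x ahead of the robot, y to its left, z up, the work surface at z = 0. Lengths are in m, angles in rad, forces in N, time in s.
With the tool pointing down it reaches from about 0.3 to 1 m from the base axis. Payload 5.1 kg.
Tool frame: the origin (TCP) lies midway between the tips of the shut fingers; the grasp point (between the pads) lies 19 mm behind it; z points along the fingers, y is the line along which they close (so a half turn about z gives the same grasp; the last joint's range is limited). The gripper opens to 95 mm and grips with 3 to 60 N. Pads are 20 mm wide; open, the fingers measure 119 mm over their backs; the gripper's body (75 mm by 180 mm) begins 59 mm behind the grasp point.
Start: joints at [1.189, 0.124, 1.65, -0, 1.367, -0.083], TCP at [0.191, 0.621, 0.215] pointing down, gripper open.
Joint ranges: [-2.61, 2.61], [-1.02, 2.33], [0.03, 2.71], [-1.35, 4.49], [0.32, 2.68], [-2.91, 2.91]. Speed limits (rad/s): [2.57, 2.57, 3.14, 3.14, 3.14, 3.14].

INTERFACE

Orientations are given as [roll, pitch, yaw] about the fixed x, y, z axes, in that order (R = Rz(yaw) Ry(pitch) Rx(roll)).
In Python, from rig import observe, grab_frame, job_done gives the robot as it stands. The module is installed in compiled form; this text tells all that it offers.
- The arm moves only by the tool move_arm, never from a script. Its argument "plan" is a list of rows, each a list of 5 numbers: the opening, from 0 (shut) to 1 (fully open), then the shift along the tool's x, y, z in mm, then the turn about the tool's z in degrees. A call has 1 to 10 rows; each row shifts and turns the commanded pose from where the row before left it, along the tool's axes as they then stand; what a row does not reach is not made up. A row lasts 1/8 s, in which the tool goes at most 62.5 mm and 10.7 degrees, less where a joint would pass 70% of its speed; a pose out of reach is approached as far as the arm can. A call with a gripper value outside its range is refused whole. The fingers move at their own pace and stop on an object; "grip_force" is the grip in N (left out, the last holds). Time passes only in rows, so rows that do not move let the fingers close. It gives the time, the measured TCP pose, the force, the opening and the grip force at its end, in the units of the state.
- observe(): the state, without advancing time (a new reading comes with each control period).
- grab_frame(name): name is "side" or "top"; returns a dict with "pixels" (480x640x3 uint8, red, green, blue), "fx", "fy", "cx", "cy" (pixels), "D" ([k1, k2, p1, p2, k3] as OpenCV has them; the pictures are not rectified), "rvec" (rotation vector, rad) and "tvec" (3), from world to camera coordinates, as OpenCV has them. Camera axes: x right, y down, z forward; pixel columns grow to the right and rows downward; lengths in m; the calibration is good to about 2 mm. A picture is of the moment at which its call begins. There is no depth.
- job_done(): hands the job in; it is judged then, once.
The state is a dict: "t": time; "joint_positions": joint angles; "joint_velocities": joint speeds; "effort": joint torques, N m; "tool_pos": TCP position; "tcp_rot": TCP orientation; "wrist_force": force on the tool from outside, world axes, zero at the start; "moment": the same for the moment, N m; "width": opening from 0.0 (shut) to 1.0 (fully open); "grasp_force": force on a finger pad.
Only numpy, scipy, OpenCV 4.12 (cv2) and the standard library are available. Lean on these libraries where they do the work, as an engineer would, in place of code of your own. Each camera call takes 0.05 s, during which the arm holds its last target. There are 200 camera calls.

## Working session

There is one attempt and no reset: what is moved stays moved. The work goes in short steps, Python scripts to look and compute and a tool call to move; the robot and the scene stay as the last step left them, time stands still between calls to the robot, and variables do not carry over. Pictures are saved under pics/ and viewed, at most 14 in all, crops included, and the job is handed in when it is done.

Besides the shell and the picture viewer there is one more tool, called after "Emit:" in YAML: its name, and indented under it one key for each argument. move_arm: Moves the arm, as the interface text tells. Its arguments: {"type":"object","properties":{"plan":{"type":"array"},"grip_force":{"type":"number"}},"required":["plan"]}

```bash
mkdir -p pics; python3 - <<'E'
from rig import *
import cv2
print(observe())
for n in("top","side"):
    f=grab_frame(n); cv2.imwrite(f"pics/{n}0.png",f["pixels"][:,:,::-1]); print({k:v for k,v in f.items() if k!="pixels"})
E
```

```text
{'t': 0.0, 'joint_positions': array([ 1.18937470e+00,  1.24532559e-01,  1.65167010e+00,  7.51870446e-06,
        1.36746735e+00, -8.25912861e-02]), 'joint_velocities': array([ 0.00179095, -0.00056104,  0.00050332,  0.00023835, -0.00118408,
        0.00087768]), 'effort': array([-1.17715426e-03, -4.17610252e+01, -3.59927237e+01,  7.73102953e-02,
        4.90117853e-02, -1.55444632e-04]), 'tool_pos': array([0.19114502, 0.62059588, 0.21337158]), 'tcp_rot': array([-3.13952298e+00, -1.78712127e-04,  2.84276060e+00]), 'wrist_force': array([-0.20954555, -0.68036761,  0.08827757]), 'moment': array([ 0.02558869, -0.03037531,  0.03261994]), 'grasp_force': 0.0, 'width': 0.9985335031014708}
{'fx': 537.5300990587957, 'fy': 537.5300990587957, 'cx': 320.6385727317142, 'cy': 238.5197854437028, 'D': array([0.04867915, 0.        , 0.        , 0.        , 0.        ]), 'rvec': array([ 2.2274041 , -1.98252944,  0.2107072 ]), 'tvec': array([-0.02293776,  0.5641718 ,  1.33635094])}
{'fx': 525.3205041482183, 'fy': 525.3205041482183, 'cx': 321.3588174193962, 'cy': 235.47631870507166, 'D': array([-0.00797848,  0.        ,  0.        ,  0.        ,  0.        ]), 'rvec': array([ 0.06237385, -2.78159904,  1.4244652 ]), 'tvec': array([0.52321768, 0.04955078, 1.21641462])}
```

View pics/top0.png

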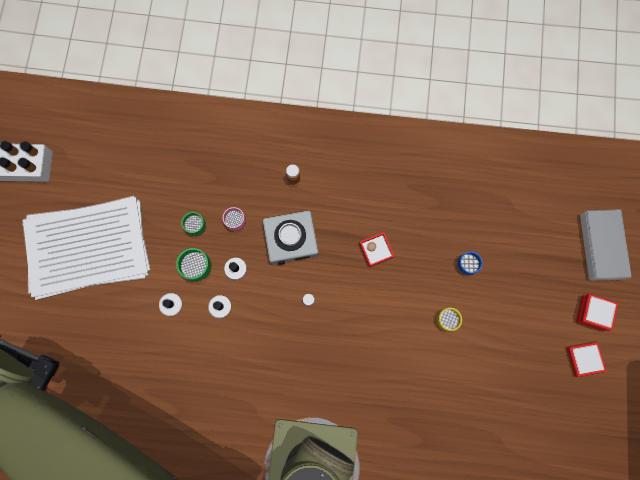

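View pics/side0.png

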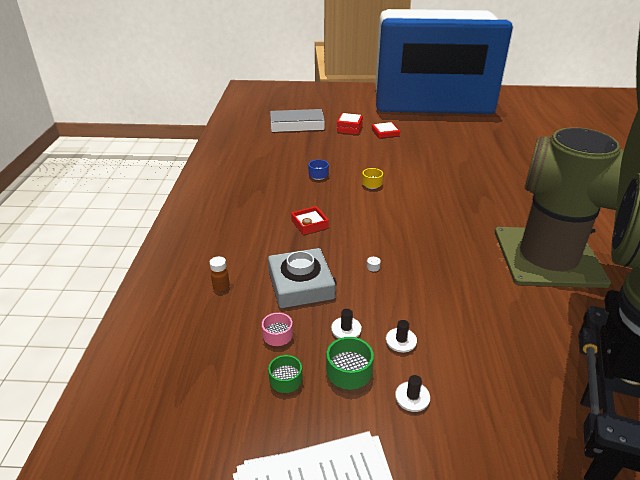

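Candidates in the top view:
- **fine_c:** small green (193,224), large green (193,264), pink (234,218). I choose the small green.
- **lid_c:** (235,268), (219,306), (170,304). The one nearest the base looks like (219,306).
- **Yellow, blue and pan:** only one of each: (449,320), (470,263), and the pan at (290,236).

Next I measure them and check the choice in a close crop.

```bash
cat > h.py <<'E'
import numpy as np, cv2
from rig import *
def shot(n,save=None):
    f=grab_frame(n); f["K"]=np.array([[f["fx"],0,f["cx"]],[0,f["fy"],f["cy"]],[0,0,1]])
    if save: cv2.imwrite(f"pics/{save}.png",f["pixels"][:,:,::-1])
    return f
def cast(f,uv,z):
    R=cv2.Rodrigues(f["rvec"])[0]; c=-R.T@f["tvec"]
    p=cv2.undistortPoints(np.array([[uv]],float),f["K"],f["D"])[0,0]
    d=R.T@np.array([*p,1]); return c+d*(z-c[2])/d[2]
def proj(f,P): return cv2.projectPoints(np.array([P],float),f["rvec"],f["tvec"],f["K"],f["D"])[0][0,0]
def mask(f,col):
    h=cv2.cvtColor(f["pixels"],cv2.COLOR_RGB2HSV); H,S,V=[h[...,i].astype(int) for i in range(3)]
    return {"green":(H>45)&(H<80)&(S>110)&(V>40),"yellow":(H>22)&(H<35)&(S>110)&(V>60),
     "blue":(H>105)&(H<130)&(S>110)&(V>40),"white":(S<70)&(V>120)}[col].astype(np.uint8)
def find(f,col,near,r=40):
    """hull of the colour near a pixel -> ellipse centre, axes"""
    m=mask(f,col); k=np.zeros_like(m); cv2.circle(k,tuple(int(round(v)) for v in near),r,1,-1)
    m=(m&k); n,l,s,c=cv2.connectedComponentsWithStats(m)
    i=1+np.argmin([np.hypot(*(c[j]-near)) if s[j,4]>25 else 1e9 for j in range(1,n)])
    pts=cv2.findContours((l==i).astype(np.uint8),cv2.RETR_EXTERNAL,cv2.CHAIN_APPROX_NONE)[0][0]
    e=cv2.fitEllipse(cv2.convexHull(pts)); return e[0],e[1]
E
python3 - <<'E'
from h import *
t=shot("top"); s=shot("side")
for nm,col,u,v,z in [("fine","green",(193,224),(285,374),.024),("bigG","green",(193,264),(350,362),.03),("med","yellow",(449,320),(373,179),.024),("coarse","blue",(470,263),(318,170),.024),("pan","white",(290,236),(300,263),.062),
 ("lidA","white",(235,268),(347,328),.012),("lidB","white",(219,306),(402,340),.012),("lidC","white",(170,304),(413,397),.012)]:
    r=[find(t,col,u,22),find(s,col,v,28)]
    P=[cast(f,q[0],z) for f,q in zip((t,s),r)]
    print(nm,[np.round(x,1).tolist() for q in r for x in q],[np.round(p[:2]*1000,1) for p in P],round(np.hypot(*P[0][:2]),3))
a=t["pixels"][190:330,150:330,::-1]; cv2.imwrite("pics/crop0.png",cv2.resize(a,None,fx=4,fy=4,interpolation=2))
E
```

```text
fine [[193.2, 223.2], [22.2, 24.2], [285.1, 373.3], [35.8, 38.8]] [array([572.2, 385.7]), array([570.1, 384.8])] 0.69
bigG [[193.2, 264.1], [32.2, 34.7], [349.2, 362.4], [49.8, 54.0]] [array([462.4, 366.2]), array([459.5, 360.6])] 0.59
med [[449.5, 319.0], [23.0, 24.6], [372.0, 177.6], [20.4, 22.7]] [array([ 398.7, -310.3]), array([ 395.6, -309.1])] 0.505
coarse [[469.6, 262.7], [22.4, 24.6], [318.1, 168.4], [19.9, 22.5]] [array([ 551.4, -353.2]), array([ 548.3, -354.5])] 0.655
pan [[290.0, 236.0], [43.8, 43.9], [299.9, 267.0], [46.6, 55.6]] [array([559.8, 122.2]), array([562.2, 140.1])] 0.573
lidA [[234.9, 268.1], [21.5, 22.3], [345.9, 327.9], [23.1, 30.3]] [array([466.9, 259.8]), array([465.2, 259.9])] 0.534
lidB [[219.3, 306.2], [22.3, 23.3], [401.0, 339.6], [24.1, 31.3]] [array([362.9, 285.2]), array([361.3, 285.5])] 0.462
lidC [[170.0, 304.1], [22.8, 23.6], [412.3, 396.2], [29.3, 35.5]] [array([354. , 412.9]), array([352.4, 413.3])] 0.544
```

View pics/crop0.png

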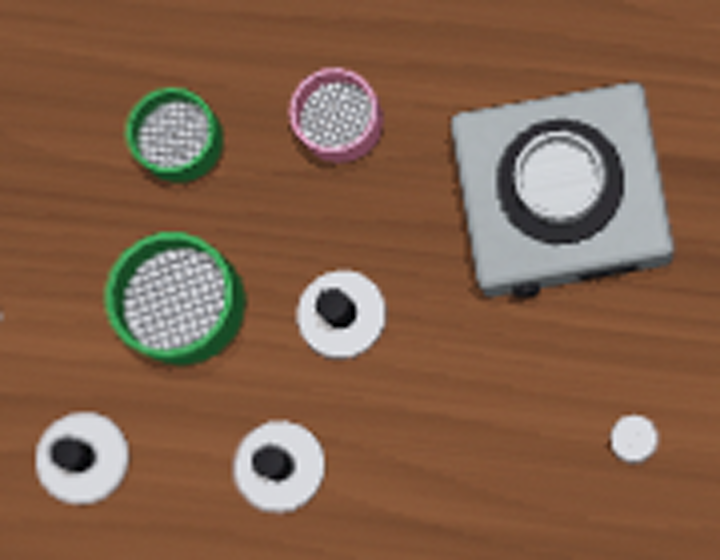

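The crop confirms the choice: small green at (193,224) and the lid at (219,306), which is nearest the base at 0.462 m. Next I measure the pan and work out the first move.

```bash
cat >> h.py <<'E'
def go(x,y,z,yaw):
    """total shift in tool axes (mm), turn (deg), for the measured pose; shift given in axes before and after the turn"""
    o=observe(); p=o["tool_pos"]; w=o["tcp_rot"][2]; d=(np.array([x,y,z])-p)*1000
    T=lambda a:(np.round([d[0]*np.cos(a)+d[1]*np.sin(a), d[0]*np.sin(a)-d[1]*np.cos(a), -d[2]],1)).tolist()
    dt=(np.degrees(w)-yaw+180)%360-180
    print("t",round(o["t"],2),"pos",np.round(p*1000,1),"rot",np.round(np.degrees(o["tcp_rot"]),1),"shift now-axes",T(w),"after-turn axes",T(np.radians(yaw)),"turn",round(dt,1),"F",np.round(o["wrist_force"],1),"w",round(o["width"],3),"g",round(o["grasp_force"],1))
E
python3 - <<'E'
from h import *
t=shot("top"); s=shot("side")
for f,n,r in((t,(290,234.5),14),(s,(300,263),16)):
    m=mask(f,"white"); k=np.zeros_like(m); cv2.circle(k,tuple(int(round(v)) for v in n),r,1,-1)
    p=cv2.findContours(m&k,cv2.RETR_EXTERNAL,cv2.CHAIN_APPROX_NONE)[0]; p=max(p,key=len)
    e=cv2.fitEllipse(cv2.convexHull(p)); print(np.round(e[0],1),np.round(e[1],1),np.round(cast(f,e[0],.062)*1000,1))
a=np.hstack([cv2.resize(f["pixels"][v-30:v+30,u-40:u+40,::-1],(400,300),interpolation=cv2.INTER_NEAREST) for f,u,v in((t,290,236),(s,300,265))])
cv2.imwrite("pics/pan0.png",a)
go(.571,.385,.09,135)
E
```

```text
[289.3 233.2] [21.8 22.4] [566.8 124.9  62. ]
[299.8 261.6] [25.4 30.7] [563.8 122.3  62. ]
t 0.3 pos [191.3 621.  214.2] rot [-180.    -0.   162.9] shift now-axes [-432.4, -113.8, 124.2] after-turn axes [-435.4, 101.6, 124.2] turn 27.9 F [ 0.6 -0.   0.5] w 0.999 g 0.0
```

View pics/pan0.png

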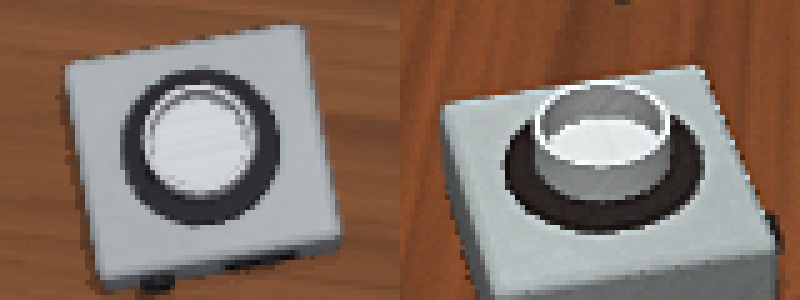

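Emit:
move_arm:
  plan:
    - [0.85,0,0,0,9.3]
    - [0.85,0,0,0,9.3]
    - [0.85,0,0,0,9.3]
    - [0.85,-54,13,0,0]
    - [0.85,-54,13,0,0]
    - [0.85,-54,13,10,0]
    - [0.85,-54,13,15,0]
    - [0.85,-54,12,15,0]
    - [0.85,-54,12,15,0]
    - [0.85,-54,12,15,0]
  grip_force: 25

```text
t: 1.55
tool_pos: [0.5222, 0.4149, 0.1443]
tcp_rot: [3.141, -0.0, 2.356]
wrist_force: [0.6, 0.3, 0.0]
width: 0.848
grasp_force: 0.0
```

```bash
python3 - <<'E'
from h import *
t=shot("top");s=shot("side","side1")
print(cast(t,(289.5,233.6),.066),cast(s,(299.8,259.5),.07))
go(.5711,.3853,.013,135)
E
```

```text
[0.56505742 0.12394803 0.066     ] [0.56349246 0.12525632 0.07      ]
t 1.65 pos [523.7 412.1 142.1] rot [-179.8    0.   134.7] shift now-axes [-52.4, 14.9, 129.1] after-turn axes [-52.5, 14.6, 129.1] turn -0.3 F [-0.9  0.1  1.6] w 0.849 g 0.0
```

Emit:
move_arm:
  plan:
    - [0.85,-52,15,0,0]
    - [0.85,0,0,0,0]
    - [0.85,0,0,30,0]
    - [0.85,0,0,30,0]
    - [0.85,0,0,0,0]
    - [0.85,0,0,0,0]

```text
t: 2.4
tool_pos: [0.5682, 0.3908, 0.086]
tcp_rot: [3.14, 0.0, 2.357]
wrist_force: [-0.2, 0.4, 0.5]
width: 0.851
grasp_force: 0.0
```

```bash
python3 - <<'E'
from h import *
s=shot("side"); u,v=285,345
cv2.imwrite("pics/s2.png",cv2.resize(s["pixels"][v-75:v+75,u-100:u+100,::-1],None,fx=4,fy=4))
go(.5711,.3853,.013,135)
E
```

```text
t 2.45 pos [568.7 390.9  86.7] rot [179.8   0.  135. ] shift now-axes [-5.6, -2.2, 73.7] after-turn axes [-5.6, -2.2, 73.7] turn 0.0 F [ 0.1  0.7 -0.5] w 0.851 g 0.0
```

View pics/s2.png

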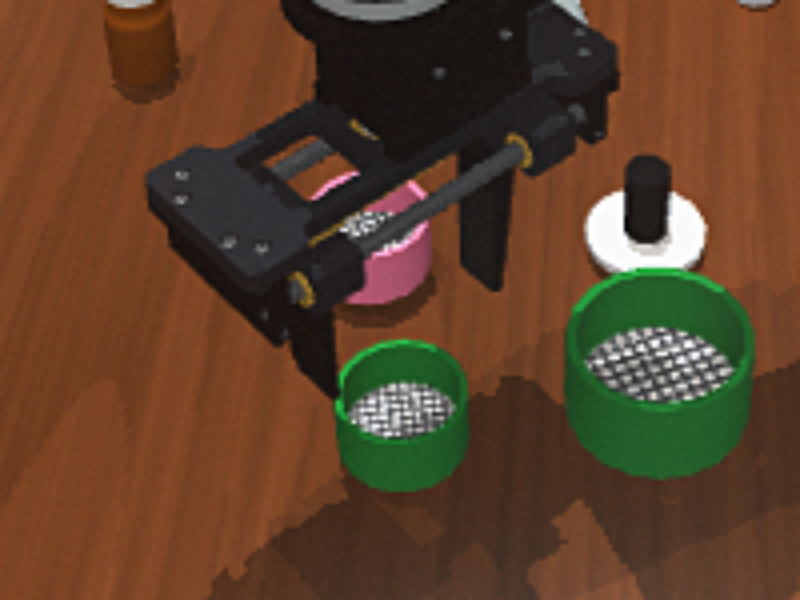

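The fingers straddle the small green sieve, with the left finger at about (285,365) and the right at (305,340) in full-frame pixels. It is clear to descend.

Emit:
move_arm:
  plan:
    - [0.85,-5,-2,20,0]
    - [0.85,0,0,25,0]
    - [0.85,0,0,20,0]
    - [0.85,0,0,8,0]
    - [0.85,0,0,0,0]
    - [0,0,0,0,0]
    - [0,0,0,0,0]
    - [0,0,0,0,0]
    - [0,0,0,0,0]
    - [0,0,0,0,0]

```text
t: 3.7
tool_pos: [0.5708, 0.3852, 0.0126]
tcp_rot: [3.14, 0.0, 2.356]
wrist_force: [-0.8, 0.0, 4.8]
width: 0.613
grasp_force: 25.0
```

```bash
python3 - <<'E'
from h import *
go(.5711,.3853,.013,135)
go(.5711,.3853,.22,135)
E
```

```text
t 3.7 pos [570.8 385.2  12.6] rot [179.9   0.  135. ] shift now-axes [-0.2, 0.3, -0.4] after-turn axes [-0.2, 0.3, -0.4] turn -0.0 F [-0.8  0.   4.8] w 0.613 g 25.0
t 3.7 pos [570.8 385.2  12.6] rot [179.9   0.  135. ] shift now-axes [-0.2, 0.3, -207.4] after-turn axes [-0.2, 0.3, -207.4] turn -0.0 F [-0.8  0.   4.8] w 0.613 g 25.0
```

Emit:
move_arm:
  plan:
    - [0,0,0,-40,0]
    - [0,0,0,-50,0]
    - [0,0,0,-20,0]
    - [0,-36,-38,0,0]
    - [0,-36,-38,0,0]
    - [0,-36,-38,0,0]
    - [0,-36,-38,0,0]
    - [0,-36,-37,0,0]
    - [0,0,0,0,0]
    - [0,0,0,0,0]

```text
t: 4.95
tool_pos: [0.5633, 0.1241, 0.1207]
tcp_rot: [-3.141, -0.001, 2.355]
wrist_force: [-0.3, 0.5, -1.3]
width: 0.615
grasp_force: 25.0
```

```bash
python3 - <<'E'
from h import *
t=shot("top");s=shot("side"); r=[cv2.resize(f["pixels"][v-45:v+45,u-60:u+60,::-1],(400,300)) for f,u,v in((t,290,232),(s,300,250))]
cv2.imwrite("pics/p2.png",np.hstack(r))
go(.5645,.1245,.076,135)
E
```

```text
t 5.05 pos [563.5 125.  121.1] rot [-180.   -0.  135.] shift now-axes [-1.0, 0.4, 45.1] after-turn axes [-1.0, 0.4, 45.1] turn 0.0 F [ 0.3  0.6 -1.6] w 0.615 g 25.0
```

View pics/p2.png

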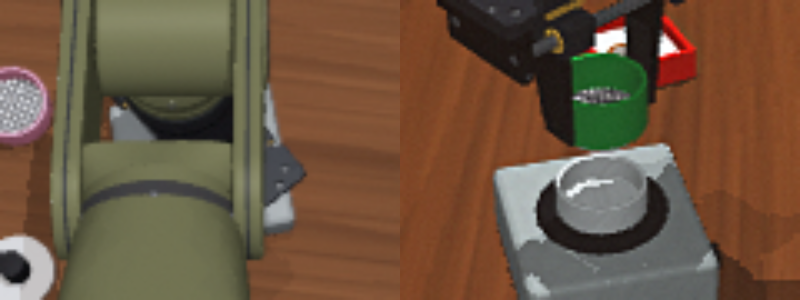

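Emit:
move_arm:
  plan:
    - [0,-1,0,15,0]
    - [0,0,0,15,0]
    - [0,0,0,5,0]
    - [0,0,0,0,0]
    - [0,0,0,4,0]
    - [0,0,0,3,0]
    - [0,0,0,0,0]
    - [0,0,0,0,0]

```text
t: 6.05
tool_pos: [0.5647, 0.1232, 0.0799]
tcp_rot: [3.141, 0.0, 2.356]
wrist_force: [0.6, -0.7, -0.5]
width: 0.616
grasp_force: 25.0
```

```bash
python3 - <<'E'
from h import *
go(.5645,.1245,.0755,135)
s=shot("side"); cv2.imwrite("pics/p3.png",cv2.resize(s["pixels"][220:310,240:360,::-1],(640,480)))
E
```

```text
t 6.05 pos [564.7 123.2  79.9] rot [180.   0. 135.] shift now-axes [1.0, 0.7, 4.4] after-turn axes [1.0, 0.7, 4.4] turn -0.0 F [ 0.6 -0.7 -0.5] w 0.616 g 25.0
```

View pics/p3.png

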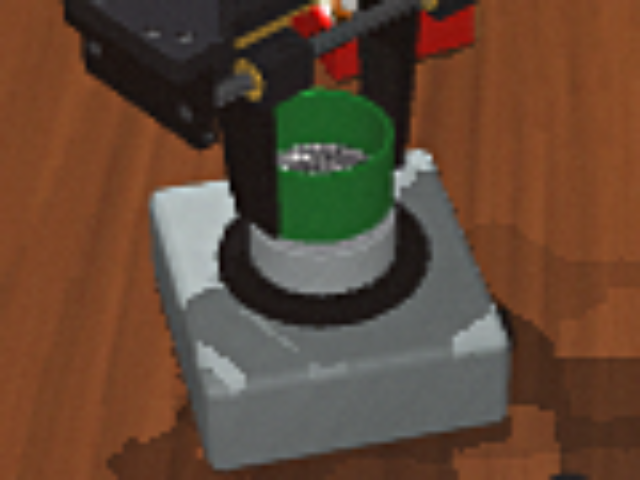

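The green sieve has entered the pan mouth, centred and with no contact force. I now lower it the last few mm.

Emit:
move_arm:
  plan:
    - [0,0,0,2,0]
    - [0,0,0,1,0]
    - [0,0,0,1,0]
    - [0,0,0,0,0]
    - [0,0,0,0,0]

```text
t: 6.72
tool_pos: [0.5646, 0.1233, 0.0757]
tcp_rot: [3.142, 0.0, 2.356]
wrist_force: [0.2, 0.1, -0.5]
width: 0.612
grasp_force: 25.0
```

Emit:
move_arm:
  plan:
    - [0,0,0,0.5,0]
    - [0,0,0,0.5,0]
    - [0,0,0,0,0]

```text
t: 7.1
tool_pos: [0.5645, 0.1232, 0.0746]
tcp_rot: [-3.142, -0.0, 2.356]
wrist_force: [0.4, -0.8, -1.0]
width: 0.617
grasp_force: 25.0
```

```bash
python3 - <<'E'
from h import *
for i in range(3): shot("side"); go(.5645,.1245,.0755,135)
E
```

```text
t 7.15 pos [564.5 123.3  74.7] rot [-180.   -0.  135.] shift now-axes [0.9, 0.9, -0.8] after-turn axes [0.9, 0.9, -0.8] turn -0.0 F [-0.3  0.5 -0.3] w 0.612 g 25.0
t 7.2 pos [564.5 123.3  74.7] rot [180.   0. 135.] shift now-axes [0.9, 0.8, -0.8] after-turn axes [0.9, 0.8, -0.8] turn -0.0 F [ 0.1 -0.3 -0.3] w 0.61 g 25.0
t 7.25 pos [564.6 123.2  74.7] rot [180.   0. 135.] shift now-axes [0.9, 0.9, -0.8] after-turn axes [0.9, 0.9, -0.8] turn -0.0 F [ 0.1 -0.6 -0.6] w 0.616 g 25.0
```

Emit:
move_arm:
  plan:
    - [0,0,0,0.4,0]
    - [0,0,0,0,0]
    - [0,0,0,0.4,0]
    - [0,0,0,0,0]

```text
t: 7.75
tool_pos: [0.5646, 0.1233, 0.0745]
tcp_rot: [-3.142, -0.0, 2.356]
wrist_force: [-4.6, -0.8, 4.1]
width: 0.614
grasp_force: 25.0
```

Emit:
move_arm:
  plan:
    - [0.7,0,0,0,0]
    - [0.85,0,0,0,0]
    - [0.85,0,0,0,0]
    - [0.85,0,0,-15,0]
    - [0.85,0,0,-40,0]
    - [0.85,0,0,-50,0]
    - [0.85,-23,-53,-20,0]
    - [0.85,-23,-53,0,0]
    - [0.85,-24,-53,0,0]
    - [0.85,-24,-53,0,0]

```text
t: 9.0
tool_pos: [0.4806, -0.0946, 0.2004]
tcp_rot: [3.14, 0.002, 2.356]
wrist_force: [0.2, -0.5, 1.1]
width: 0.851
grasp_force: 0.0
```

Emit:
move_arm:
  plan:
    - [0.85,-23,-53,0,0]
    - [0.85,-23,-53,0,0]
    - [0.85,-24,-53,20,0]
    - [0.85,-24,-53,40,0]
    - [0.85,0,0,40,0]
    - [0.85,0,0,10,0]
    - [0.85,0,0,0,0]

```text
t: 9.88
tool_pos: [0.4002, -0.3029, 0.094]
tcp_rot: [3.142, -0.0, 2.357]
wrist_force: [0.6, 0.1, -0.5]
width: 0.851
grasp_force: 0.0
```

```bash
python3 - <<'E'
from h import *
t=shot("top");s=shot("side")
r=[cv2.resize(f["pixels"][v-45:v+45,u-60:u+60,::-1],(400,300)) for f,u,v in((t,290,232),(s,372,172))]
cv2.imwrite("pics/p4.png",np.hstack(r))
e=find(t,"green",(289,233),20);print(e,cast(t,e[0],.086))
go(.3972,-.3097,.013,135)
E
```

```text
((289.3619384765625, 231.18382263183594), (23.379207611083984, 23.837743759155273)) [0.56703131 0.12349091 0.086     ]
t 9.97 pos [ 401.2 -303.6   95.6] rot [180.    0.2 135.1] shift now-axes [-1.5, -7.2, 82.6] after-turn axes [-1.5, -7.2, 82.6] turn 0.1 F [ 0.4 -0.3  1.1] w 0.849 g 0.0
```

View pics/p4.png

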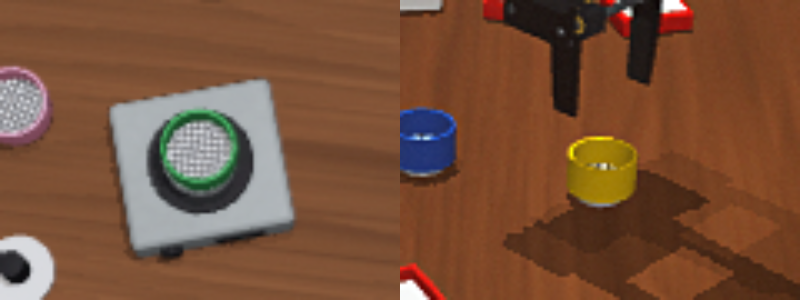

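The green sieve is seated level in the pan at (289,231), and the gripper is above the yellow sieve. Next is the yellow grasp.

Emit:
move_arm:
  plan:
    - [0.85,-1.5,-7,20,0]
    - [0.85,0,0,25,0]
    - [0.85,0,0,25,0]
    - [0.85,0,0,12,0]
    - [0.85,0,0,0,0]
    - [0.85,0,0,0,0]

```text
t: 10.72
tool_pos: [0.397, -0.3099, 0.0129]
tcp_rot: [-3.142, 0.002, 2.356]
wrist_force: [1.1, 0.1, 0.3]
width: 0.85
grasp_force: 0.0
```

```bash
python3 - <<'E'
from h import *
go(.3972,-.3097,.013,135)
E
```

```text
t 10.72 pos [ 397.  -309.9   12.9] rot [-1.80e+02  1.00e-01  1.35e+02] shift now-axes [-0.0, 0.3, -0.1] after-turn axes [-0.0, 0.3, -0.1] turn 0.0 F [1.1 0.1 0.3] w 0.85 g 0.0
```

Emit:
move_arm:
  plan:
    - [0,0,0,0,0]
    - [0,0,0,0,0]
    - [0,0,0,0,0]
    - [0,0,0,0,0]
    - [0,0,0,-20,0]
    - [0,0,0,-50,0]
    - [0,0,0,-50,0]
    - [0,0,0,-20,0]
    - [0,23.5,53,0,0]
    - [0,23.5,53,0,0]

```text
t: 11.98
tool_pos: [0.4379, -0.2004, 0.1518]
tcp_rot: [3.141, 0.001, 2.353]
wrist_force: [1.3, 0.5, -0.8]
width: 0.607
grasp_force: 25.0
```

Emit:
move_arm:
  plan:
    - [0,23.5,53,0,0]
    - [0,23.5,53,0,0]
    - [0,23.5,53,0,0]
    - [0,23.5,53,0,0]
    - [0,23.5,53,0,0]
    - [0,23,53,0,0]
    - [0,0,0,0,0]
    - [0,0,0,0,0]
    - [0,0,0,0,0]

```text
t: 13.1
tool_pos: [0.5629, 0.122, 0.1511]
tcp_rot: [-3.141, -0.0, 2.354]
wrist_force: [-0.3, -0.0, -1.2]
width: 0.607
grasp_force: 25.0
```

```bash
python3 - <<'E'
from h import *
s=shot("side")
go(.565,.1236,.107,135)
cv2.imwrite("pics/p5.png",cv2.resize(s["pixels"][200:290,240:360,::-1],(480,360)))
E
```

```text
t 13.15 pos [563.  122.  151.3] rot [-180.    -0.   134.9] shift now-axes [-0.2, 2.5, 44.3] after-turn axes [-0.2, 2.5, 44.3] turn -0.1 F [-0.  -0.2 -0.8] w 0.604 g 25.0
```

View pics/p5.png

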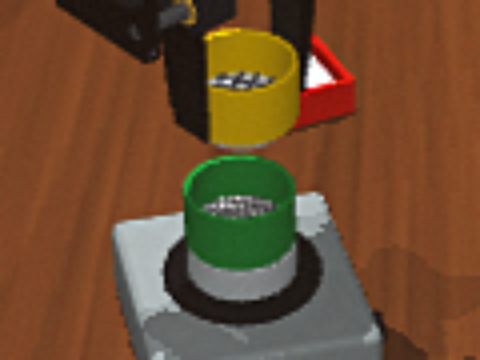

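Yellow is held level over green. I lower it.

Emit:
move_arm:
  plan:
    - [0,0,2.5,12,0]
    - [0,0,0,15,0]
    - [0,0,0,8,0]
    - [0,0,0,4,0]
    - [0,0,0,2,0]
    - [0,0,0,1,0]
    - [0,0,0,0,0]
    - [0,0,0,0,0]

```text
t: 14.15
tool_pos: [0.5653, 0.1249, 0.1098]
tcp_rot: [3.141, 0.0, 2.356]
wrist_force: [0.5, 0.6, -0.4]
width: 0.606
grasp_force: 25.0
```

```bash
python3 - <<'E'
from h import *
go(.565,.1236,.107,135)
E
```

```text
t 14.15 pos [565.3 124.9 109.8] rot [180.   0. 135.] shift now-axes [-0.7, -1.2, 2.8] after-turn axes [-0.7, -1.2, 2.8] turn -0.0 F [ 0.5  0.6 -0.4] w 0.606 g 25.0
```

Emit:
move_arm:
  plan:
    - [0,-0.5,-1,1,0]
    - [0,0,0,1,0]
    - [0,0,0,0,0]
    - [0,0,0,0.5,0]
    - [0,0,0,0,0]
    - [0,0,0,0.5,0]
    - [0,0,0,0,0]

```text
t: 15.02
tool_pos: [0.5648, 0.1238, 0.1064]
tcp_rot: [-3.142, 0.0, 2.356]
wrist_force: [-0.4, 0.3, -1.0]
width: 0.602
grasp_force: 25.0
```

Emit:
move_arm:
  plan:
    - [0,0,0,0.4,0]
    - [0,0,0,0,0]
    - [0,0,0,0,0]

```text
t: 15.4
tool_pos: [0.5648, 0.1238, 0.106]
tcp_rot: [-3.142, -0.0, 2.356]
wrist_force: [-0.1, -0.1, -1.7]
width: 0.604
grasp_force: 25.0
```

Emit:
move_arm:
  plan:
    - [0,0,0,0.4,0]
    - [0,0,0,0,0]
    - [0,0,0,0.4,0]
    - [0,0,0,0,0]

```text
t: 15.9
tool_pos: [0.5649, 0.1239, 0.1058]
tcp_rot: [3.141, 0.0, 2.356]
wrist_force: [-2.1, 0.3, 4.4]
width: 0.605
grasp_force: 25.0
```

Emit:
move_arm:
  plan:
    - [0.7,0,0,0,0]
    - [0.85,0,0,0,0]
    - [0.85,0,0,0,0]
    - [0.85,0,0,-15,0]
    - [0.85,0,0,-40,0]
    - [0.85,0,0,-40,0]
    - [0.85,-36,-38,0,0]
    - [0.85,-36,-38,0,0]
    - [0.85,-36,-38,0,0]
    - [0.85,-36,-39,0,0]

```text
t: 17.15
tool_pos: [0.5585, -0.0878, 0.2018]
tcp_rot: [3.14, 0.002, 2.356]
wrist_force: [0.9, -0.5, 0.2]
width: 0.854
grasp_force: 0.0
```

Emit:
move_arm:
  plan:
    - [0.85,-36,-39,0,0]
    - [0.85,-36,-39,0,0]
    - [0.85,-37,-39,15,0]
    - [0.85,-37,-39,30,0]
    - [0.85,-37,-39,40,0]
    - [0.85,0,0,20,0]
    - [0.85,0,0,0,0]
    - [0.85,0,0,0,0]

```text
t: 18.15
tool_pos: [0.5509, -0.3492, 0.0997]
tcp_rot: [3.141, 0.002, 2.357]
wrist_force: [0.7, 0.6, 0.2]
width: 0.848
grasp_force: 0.0
```

```bash
python3 - <<'E'
from h import *
t=shot("top");s=shot("side")
r=[cv2.resize(f["pixels"][v-45:v+45,u-60:u+60,::-1],(400,300)) for f,u,v in((s,300,250),(s,318,165))]
cv2.imwrite("pics/p6.png",np.hstack(r))
e=find(t,"yellow",(289,230),20);print(e,cast(t,e[0],.118))
go(.5498,-.3538,.013,135)
E
```

```text
((288.2557067871094, 228.588134765625), (23.96512222290039, 24.550575256347656)) [0.56634794 0.12446756 0.118     ]
t 18.25 pos [ 551.2 -349.3  100.3] rot [180.    0.2 135.1] shift now-axes [-2.2, -4.1, 87.3] after-turn axes [-2.2, -4.1, 87.3] turn 0.1 F [-0.4 -0.7 -0.1] w 0.852 g 0.0
```

View pics/p6.png

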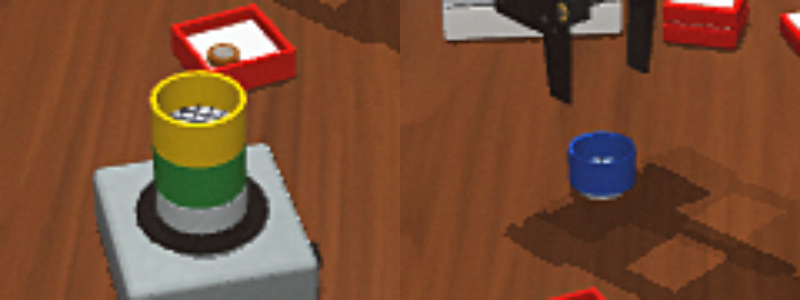

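Yellow sits flush and straight on green (side view at about 300,230), and the blue sieve is below the open fingers. I descend on blue.

Emit:
move_arm:
  plan:
    - [0.85,-2,-4,20,0]
    - [0.85,0,0,30,0]
    - [0.85,0,0,25,0]
    - [0.85,0,0,12,0]
    - [0.85,0,0,0,0]
    - [0.85,0,0,0,0]

```text
t: 19.0
tool_pos: [0.5492, -0.3546, 0.0121]
tcp_rot: [3.141, 0.002, 2.356]
wrist_force: [0.0, -1.3, -0.0]
width: 0.853
grasp_force: 0.0
```

```bash
python3 - <<'E'
from h import *
go(.5498,-.3538,.013,135)
E
```

```text
t 19.0 pos [ 549.2 -354.6   12.1] rot [1.80e+02 1.00e-01 1.35e+02] shift now-axes [0.1, 1.0, -0.9] after-turn axes [0.1, 1.0, -0.9] turn -0.0 F [ 0.  -1.3 -0. ] w 0.853 g 0.0
```

Emit:
move_arm:
  plan:
    - [0.85,0,1,-1,0]
    - [0,0,0,0,0]
    - [0,0,0,0,0]
    - [0,0,0,0,0]
    - [0,0,0,0,0]
    - [0,0,0,-20,0]
    - [0,0,0,-50,0]
    - [0,0,0,-50,0]
    - [0,0,0,-42,0]
    - [0,36,38,0,0]

```text
t: 20.25
tool_pos: [0.5531, -0.3046, 0.1815]
tcp_rot: [3.14, 0.012, 2.352]
wrist_force: [1.2, 0.8, -2.1]
width: 0.596
grasp_force: 25.0
```

Emit:
move_arm:
  plan:
    - [0,36,38,0,0]
    - [0,36,38,0,0]
    - [0,36,39,0,0]
    - [0,36,39,0,0]
    - [0,36,39,0,0]
    - [0,37,39,0,0]
    - [0,37,39,0,0]
    - [0,37,39,0,0]
    - [0,0,0,0,0]
    - [0,0,0,0,0]

```text
t: 21.5
tool_pos: [0.5642, 0.1236, 0.1747]
tcp_rot: [3.141, 0.001, 2.356]
wrist_force: [-0.2, 1.2, -0.3]
width: 0.598
grasp_force: 25.0
```

```bash
python3 - <<'E'
from h import *
shot("top");shot("top")
go(.565,.1238,.139,135)
E
```

```text
t 21.6 pos [564.3 122.7 174.4] rot [180.    0.  134.9] shift now-axes [0.2, 1.3, 35.4] after-turn axes [0.2, 1.3, 35.4] turn -0.1 F [-0.   0.  -0.9] w 0.595 g 25.0
```

Blue's grip width is slightly smaller than the others, so I look before lowering.

```bash
python3 - <<'E'
from h import *
s=shot("side"); cv2.imwrite("pics/p7.png",cv2.resize(s["pixels"][180:270,240:360,::-1],(640,480)))
for c,z in(("blue",.186),("yellow",.118)):
    m=mask(s,c);k=m[150:290,240:360]; x=np.where(k.sum(0)>3)[0]; print(c,x.min()+240,x.max()+240)
for z in(.186,.118): print(proj(s,(.5645,.1238,z)))
E
```

```text
blue 291 313
yellow 286 313
[298.1590942 212.4013267]
[298.88740983 240.46807466]
```

View pics/p7.png

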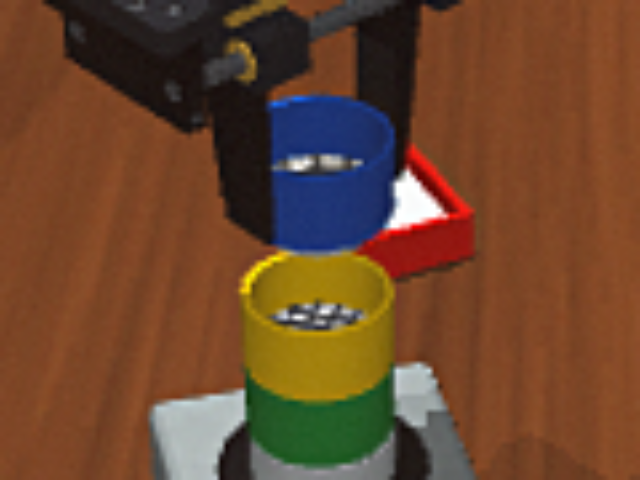

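Blue is level and aligned above yellow, with right edges both at column 313. I lower it.

Emit:
move_arm:
  plan:
    - [0,0,1,10,0]
    - [0,0,0,10,0]
    - [0,0,0,6,0]
    - [0,0,0,3,0]
    - [0,0,0,2,0]
    - [0,0,0,1,0]
    - [0,0,0,1,0]
    - [0,0,0,0,0]
    - [0,0,0,0,0]

```text
t: 22.78
tool_pos: [0.565, 0.1247, 0.1411]
tcp_rot: [3.141, 0.0, 2.356]
wrist_force: [-0.3, -0.8, -1.0]
width: 0.598
grasp_force: 25.0
```

```bash
python3 - <<'E'
from h import *
go(.565,.1238,.138,135)
E
```

```text
t 22.77 pos [565.  124.7 141.1] rot [180.   0. 135.] shift now-axes [-0.6, -0.6, 3.1] after-turn axes [-0.6, -0.6, 3.1] turn -0.0 F [-0.3 -0.8 -1. ] w 0.598 g 25.0
```

Emit:
move_arm:
  plan:
    - [0,-0.5,-0.5,1,0]
    - [0,0,0,0.7,0]
    - [0,0,0,0,0]
    - [0,0,0,0.5,0]
    - [0,0,0,0,0]
    - [0,0,0,0.5,0]
    - [0,0,0,0,0]

```text
t: 23.65
tool_pos: [0.5648, 0.1239, 0.1382]
tcp_rot: [-3.141, -0.0, 2.356]
wrist_force: [-0.6, 0.5, -1.3]
width: 0.595
grasp_force: 25.0
```

Emit:
move_arm:
  plan:
    - [0,0,0,0.4,0]
    - [0,0,0,0,0]
    - [0,0,0,0.4,0]
    - [0,0,0,0,0]

```text
t: 24.15
tool_pos: [0.565, 0.1239, 0.138]
tcp_rot: [3.141, 0.0, 2.356]
wrist_force: [-2.4, -0.9, 3.6]
width: 0.596
grasp_force: 25.0
```

Emit:
move_arm:
  plan:
    - [0.7,0,0,0,0]
    - [0.85,0,0,0,0]
    - [0.85,0,0,0,0]
    - [0.85,0,0,-15,0]
    - [0.85,0,0,-40,0]
    - [0.85,0,0,-40,0]
    - [0.7,43,-5,0,0]
    - [0.7,43,-5,0,0]
    - [0.7,43,-5,0,0]
    - [0.7,43,-5,10,0]

```text
t: 25.4
tool_pos: [0.4289, 0.2325, 0.2247]
tcp_rot: [3.138, 0.001, 2.355]
wrist_force: [-0.3, 0.2, -0.1]
width: 0.698
grasp_force: 0.0
```

Emit:
move_arm:
  plan:
    - [0.7,43,-5,25,0]
    - [0.7,43,-4,40,0]
    - [0.7,0,0,40,0]
    - [0.7,0,0,15,0]
    - [0.7,0,0,0,0]
    - [0.7,0,0,0,0]

```text
t: 26.15
tool_pos: [0.3636, 0.2864, 0.1046]
tcp_rot: [3.138, 0.001, 2.355]
wrist_force: [-0.2, 0.4, -0.3]
width: 0.702
grasp_force: 0.0
```

```bash
python3 - <<'E'
from h import *
t=shot("top");s=shot("side")
r=[cv2.resize(f["pixels"][v-60:v+60,u-80:u+80,::-1],(400,300)) for f,u,v in((s,300,220),(s,395,320))]
cv2.imwrite("pics/p8.png",np.hstack(r))
e=find(t,"blue",(288,226),20);print(e,cast(t,e[0],.150))
go(.3621,.2853,.021,135)
E
```

```text
((287.2527770996094, 225.6916046142578), (24.004493713378906, 25.234270095825195)) [0.56614499 0.12512233 0.15      ]
t 26.25 pos [363.5 286.4 104.4] rot [179.8   0.  134.9] shift now-axes [0.2, -1.8, 83.4] after-turn axes [0.2, -1.8, 83.4] turn -0.1 F [ 0.6 -0.3  0.3] w 0.699 g 0.0
```

View pics/p8.png

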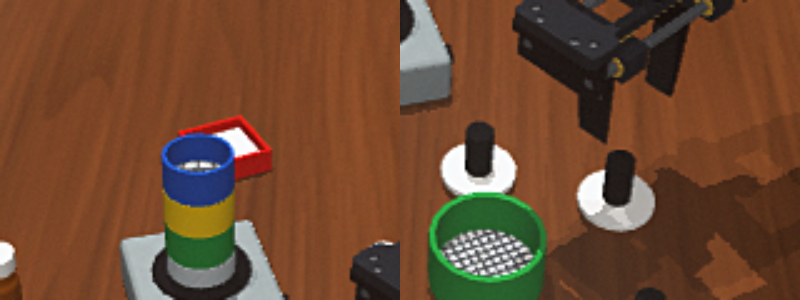

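The column is straight with blue home (side view at about 300,210), and the fingers hang above the chosen lid. I descend on its handle.

Emit:
move_arm:
  plan:
    - [0.7,0,-2,15,0]
    - [0.7,0,0,28,0]
    - [0.7,0,0,28,0]
    - [0.7,0,0,11,0]
    - [0.7,0,0,0,0]
    - [0.7,0,0,0,0]

```text
t: 27.0
tool_pos: [0.3614, 0.285, 0.0215]
tcp_rot: [3.14, 0.0, 2.356]
wrist_force: [1.2, 0.0, -0.6]
width: 0.699
grasp_force: 0.0
```

Emit:
move_arm:
  plan:
    - [0,0,0,0,0]
    - [0,0,0,0,0]
    - [0,0,0,0,0]
    - [0,0,0,0,0]
    - [0,0,0,0,0]
    - [0,0,0,0,0]

```text
t: 27.75
tool_pos: [0.3606, 0.2846, 0.0205]
tcp_rot: [3.141, 0.0, 2.356]
wrist_force: [0.2, -0.0, -0.0]
width: 0.227
grasp_force: 25.0
```

```bash
python3 - <<'E'
from h import *
go(.565,.124,.216,135)
E
```

```text
t 27.75 pos [360.6 284.6  20.5] rot [180.   0. 135.] shift now-axes [-258.0, 31.1, -195.5] after-turn axes [-258.0, 31.0, -195.5] turn -0.0 F [ 0.2 -0.  -0. ] w 0.227 g 25.0
```

Emit:
move_arm:
  plan:
    - [0,0,0,-20,0]
    - [0,0,0,-50,0]
    - [0,0,0,-60,0]
    - [0,0,0,-60,0]
    - [0,0,0,0,0]
    - [0,-40,5,0,0]
    - [0,-45,5,0,0]
    - [0,-45,5,0,0]
    - [0,-45,5,0,0]
    - [0,-45,6,0,0]

```text
t: 29.0
tool_pos: [0.5345, 0.146, 0.2082]
tcp_rot: [-3.139, -0.002, 2.356]
wrist_force: [0.5, 0.5, -1.7]
width: 0.227
grasp_force: 25.0
```

Emit:
move_arm:
  plan:
    - [0,-38,5,0,0]
    - [0,0,0,0,0]
    - [0,0,0,0,0]
    - [0,0,0,0,0]

```text
t: 29.5
tool_pos: [0.5639, 0.1246, 0.2098]
tcp_rot: [-3.141, -0.001, 2.357]
wrist_force: [0.6, 0.1, -0.2]
width: 0.227
grasp_force: 25.0
```

```bash
python3 - <<'E'
from h import *
s=shot("side"); cv2.imwrite("pics/p9.png",cv2.resize(s["pixels"][150:270,220:380,::-1],(640,480)))
go(.565,.124,.1785,135)
E
```

```text
t 29.55 pos [564.  124.7 210.1] rot [-180.    -0.   135.1] shift now-axes [-1.2, 0.2, 31.6] after-turn axes [-1.2, 0.2, 31.6] turn 0.1 F [-0.6 -1.  -0.7] w 0.227 g 25.0
```

View pics/p9.png

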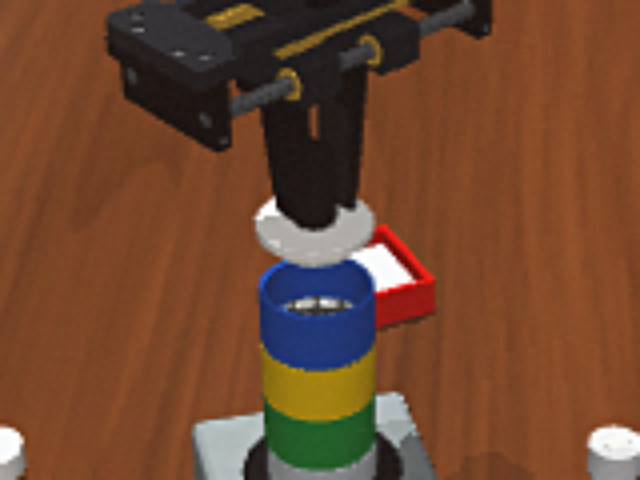

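The lid is level and centred over blue (lid centre column about 299, blue about 299). I lower it.

Emit:
move_arm:
  plan:
    - [0,-1,0,10,0]
    - [0,0,0,10,0]
    - [0,0,0,4,0]
    - [0,0,0,2,0]
    - [0,0,0,2,0]
    - [0,0,0,1,0]
    - [0,0,0,0,0]
    - [0,0,0,0,0]

```text
t: 30.55
tool_pos: [0.5657, 0.1233, 0.1816]
tcp_rot: [3.141, 0.0, 2.356]
wrist_force: [-0.2, 0.8, -0.6]
width: 0.23
grasp_force: 25.0
```

```bash
python3 - <<'E'
from h import *
go(.565,.124,.1785,135)
E
```

```text
t 30.55 pos [565.7 123.3 181.6] rot [180.   0. 135.] shift now-axes [1.0, 0.0, 3.1] after-turn axes [1.0, 0.0, 3.1] turn -0.0 F [-0.2  0.8 -0.6] w 0.23 g 25.0
```

Emit:
move_arm:
  plan:
    - [0,0.5,0,1,0]
    - [0,0,0,0.7,0]
    - [0,0,0,0,0]
    - [0,0,0,0.5,0]
    - [0,0,0,0,0]
    - [0,0,0,0.5,0]
    - [0,0,0,0,0]

```text
t: 31.42
tool_pos: [0.5652, 0.1236, 0.1788]
tcp_rot: [3.142, -0.0, 2.356]
wrist_force: [-1.3, 0.3, -0.5]
width: 0.229
grasp_force: 25.0
```

Emit:
move_arm:
  plan:
    - [0,0,0,0.4,0]
    - [0,0,0,0,0]
    - [0,0,0,0.4,0]
    - [0,0,0,0,0]

```text
t: 31.92
tool_pos: [0.5654, 0.1237, 0.1786]
tcp_rot: [3.141, 0.0, 2.356]
wrist_force: [-2.1, 1.5, 4.4]
width: 0.23
grasp_force: 25.0
```

Contact is at the expected home height. I release and retreat.

Emit:
move_arm:
  plan:
    - [0.35,0,0,0,0]
    - [0.55,0,0,0,0]
    - [0.7,0,0,0,0]
    - [0.7,0,0,0,0]
    - [0.7,0,0,-15,0]
    - [0.7,0,0,-40,0]
    - [0.7,0,0,-40,0]
    - [0.7,50,0,0,0]
    - [0.7,50,0,0,0]
    - [0.7,50,0,0,0]

```text
t: 33.17
tool_pos: [0.4584, 0.2306, 0.2745]
tcp_rot: [3.14, 0.001, 2.355]
wrist_force: [0.0, 0.4, -0.0]
width: 0.697
grasp_force: 0.0
```

```bash
python3 - <<'E'
from h import *
t=shot("top");s=shot("side"); r=[cv2.resize(f["pixels"][v-75:v+75,u-100:u+100,::-1],(400,300)) for f,u,v in((t,290,220),(s,300,220))]
cv2.imwrite("pics/p10.png",np.hstack(r))
E
```

```text
(no output)
```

View pics/p10.png

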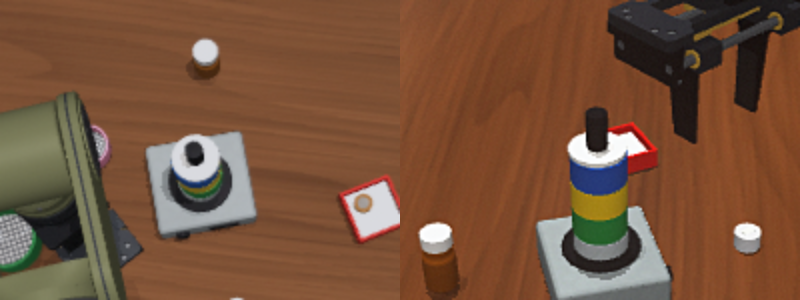

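The column stands straight with the lid home, the bystanders are where they were, and the gripper is clear. I hand it in.

```bash
python3 -c "
from rig import *
print(job_done())"
```

```text
the job is handed in; nothing more can be done
None
```

The sieve column stands upright on the shaker in the order asked (green, yellow, blue, lid), each piece lowered until it made contact at its expected home height; the box, stub and jar were not touched, and the job was handed in at about 33 s.

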